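# Set the wheel-bearing nut of a trailer hub

## Robot

A 6-joint arm with a two-finger parallel gripper is mounted at the origin on a cart in front of the work surface, level with it; the furniture and walls round the work are solid. World frame = base frame: x ahead of the robot, y to its left, z up, the work surface at z = 0. Lengths are in m, angles in degrees, forces in N, time in s.
With the tool pointing down it reaches from about 0.25 to 0.725 m from the base axis. Payload 9.7 kg.
Tool frame: the origin (TCP) lies at the very end of the fingers, on their centre line; the grasp point (between the pads) lies 19 mm behind it; z points along the fingers, y is the line along which they close (so a half turn about z gives the same grasp; the last joint's range is limited). The gripper opens to 85 mm and grips with 20 to 120 N. Pads are 22 mm wide; open, the fingers measure 114 mm over their backs; the gripper's body (76 mm by 85 mm) begins 54 mm behind the grasp point. The pads swing forward as they close: fully open they stand 13 mm farther back than shut.
Start: joints at [-64.458, 4.979, 10.078, 95.1, 0, 90], TCP at [0.237, -0.496, 0.231] pointing down, gripper open.
Joint ranges: [-179.16, 179.16], [-48.56, 103.87], [-65.8, 70.77], [-126.05, 130.52], [-82.76, 87.17], [-180, 180]. Speed limits (degrees/s): [127.2, 127.2, 147.25, 180, 180, 180].

## Interface

Orientations are given as [roll, pitch, yaw] about the fixed x, y, z axes, in that order (R = Rz(yaw) Ry(pitch) Rx(roll)).
In Python, from workcell import bot, viewer, finder gives the robot as it stands. The module is installed in compiled form; this text tells all that it offers.
- The arm moves only by the shell command python3 -m inch 'ROWS' [FORCE]. ROWS is JSON, a list that holds one entry, the list of rows, each a list of 7 numbers: the opening in per cent of the stroke, from 0 (shut) to 100 (fully open), then the shift along the tool's x, y, z in mm, then the turn, a rotation vector about the tool's x, y, z in degrees. In form: [[[grip, tx, ty, tz, ax, ay, az], ...]]. A call has 1 to 8 rows; each row shifts and turns the commanded pose from where the row before left it, along the tool's axes as they then stand; what a row does not reach is not made up. A row lasts 1/8 s, in which the tool goes at most 62.5 mm and 10.7 degrees, less where a joint would pass 70% of its speed; a pose out of reach is approached as far as the arm can. A call with a gripper value outside its range is refused whole. The fingers move at their own pace and stop on an object; FORCE is the grip in N (left out, the last holds). Time passes only in rows, so rows that do not move let the fingers close. It gives the time, the measured TCP pose, the force, the opening and the grip force at its end, in the units of the state.
- bot.get_obs(): the state, without advancing time (a new reading comes with each control period).
- viewer.camera(name): name is "scene" or "side" or "wrist"; returns a dict with "pixels" (384x512x3 uint8, red, green, blue), "vfov" (degrees; the focal length in pixels is half the picture's height over the tangent of half this angle, whatever the lens; pixels are square), "cx", "cy" (the principal point, pixels), "k1" (the pictures are not rectified: a ray, as slopes to the right and down, at radius r is drawn at 1 + k1 r^2 times it, then the intrinsics apply), "R" (3x3) and "t" (3): a world point X has camera coordinates R X + t. Camera axes: x right, y down, z forward; pixel columns grow to the right and rows downward; lengths in m; the calibration is good to about 2 mm. A picture is of the moment at which its call begins. There is no depth.
- bot.job_done(): hands the job in; it is judged then, once.
Trained networks look in the newest picture that a camera, given by its name, has taken for a name from the list of things; names that differ only in an ending like _2 or _b are one class to them, and where a whole thing is asked for, a point or a joint stands for the part that bears it (a point fixed in the world has none). Each returns a list of dicts, best first, with "conf" (0 to 1); they miss things now and then, are a little off and sometimes report something else, mostly with a low value. They report only what shows in the picture. A call takes as long as a camera call.
- finder.outline_of(camera, thing): "pixels" (384x512 bool, what is visible of it) and "extent" ([centre column, centre row, width, height] in pixels, round what is visible of it).
- finder.mark_of(camera, thing): "position" ([column, row] in pixels: a listed point, or the origin of a listed thing).
The state is a dict: "time": time; "q": joint angles; "qd": joint speeds; "joint_efforts": joint torques, N m; "ee_pos": TCP position; "tcp_rot": TCP orientation; "wrist_force": force on the tool from outside, world axes, zero at the start; "torque": the same for the moment, N m; "opening": finger opening in m; "grasp_force": force on a finger pad.
Only numpy, scipy, OpenCV 4.12 (cv2) and the standard library are available. Lean on these libraries where they do the work, as an engineer would, in place of code of your own. Each camera call takes 0.05 s, during which the arm holds its last target. There are 200 camera calls.

## Task

We are refitting this trailer hub on its upright stub axle. Its dust cap, the small open steel cup, has been used to keep the wheel nuts in: tip the four nuts out into the parts tray and stand the empty cap upright on the bench, open end up, ready to go on. Then screw the big slotted nut down on the spindle until it bottoms out to seat the bearing, back it off a quarter turn to give the bearing its clearance, and finish there still gripping the nut, without letting go, so that I can slip the split pin through; leave the tools and the tape roll where they lie.

Things in the scene. Friction and masses are not known exactly. Their poses are not given: they have to be found in the camera images.
- nut_mid (a point): Centre of the castle nut: big hexagonal steel nut, six slots in its top, already started on the upright spindle of the hub; it cannot come off. 36 mm across flats, 42 across corners, 26 tall. The point turns with it: z up the spindle, two flats face its +y and -y, the others lie 60 degrees round. Bottomed, its centre is 110 mm above the bench (underside 97, top 123); the spindle (20 mm thick) ends at 137 mm.
- castle_nut (a joint): Turn of the castle nut, rad: 0 = bottomed out (hard stop), growing as it is unscrewed, counter-clockwise seen from above; clockwise screws it down. Lead 2 mm a turn (0.32 mm per rad). It starts 2.0 to 3.1 rad above the stop, turns against an even friction of 0.12 N m and stays where it is left. A quarter turn is 1.57 rad.
- hub: Trailer hub, fixed on a plywood board 160 mm square, 18 mm thick; origin under the board on the spindle axis, z up. Heights above the bench: hub nose (74 mm diameter, flat) 92 mm; on it a washer, 34 mm diameter, up to 97 mm; then the castle nut. Flange 136 mm diameter at 48 to 58 mm; four wheel studs on a 104 mm circle end at 87 mm.
- dust_cap_mid (a point): Centre (24 mm up) of the dust cap: thin steel cup standing open end up on the bench; z points out of its open end. 48 mm tall, outside diameter 53 mm at the foot, 58 half-way, 62 at the mouth (65 over a bead 7 mm below it); wall 2 mm, floor 3 mm. 0.09 to 0.14 kg. It and the nuts in it are greasy (friction 0.2 on each other): they run out once it is tipped some 105 degrees from upright.
- dust_cap: The same dust cap; origin at the centre of its underside, z out of its open end.
- wheel_nut_1_mid (a point): Centre of wheel nut 1 of 4 (all alike): small hexagonal steel nut with a conical end, 16 mm across flats, 14 mm tall, 25 g; at the start in the dust cap.
- wheel_nut_2_mid (a point): Centre of wheel nut 2 of 4 (all alike): small hexagonal steel nut with a conical end, 16 mm across flats, 14 mm tall, 25 g; at the start in the dust cap.
- wheel_nut_3_mid (a point): Centre of wheel nut 3 of 4 (all alike): small hexagonal steel nut with a conical end, 16 mm across flats, 14 mm tall, 25 g; at the start in the dust cap.
- wheel_nut_4_mid (a point): Centre of wheel nut 4 of 4 (all alike): small hexagonal steel nut with a conical end, 16 mm across flats, 14 mm tall, 25 g; at the start in the dust cap.
- tray_floor (a point): Centre of the inner floor of the open parts tray, 3 mm above the bench: plain sheet metal, outside 140 mm along its x by 190 mm along its y, 26 mm tall with a round lip of 3 mm more, walls 3 mm. Loose, 0.8 kg. z up.
- parts_tray: The same tray; origin at the centre of its underside.
- bench_vice: Bench vice bolted to the front of the bench, an obstacle between the hub and the dust cap: it stands within about 0.14 m of its origin along x and 0.10 m along y, its jaws 175 mm above the bench. Behind the bench, left of the vice, a paper roll sticks out from the wall to about 0.65 m from the robot, above the bench: keep the wrist short of it.
- pliers: Pliers lying flat on the bench, 64 x 160 x 14 mm; a bystander, not to be disturbed.
- electrical_tape: Roll of electrical tape lying flat on the bench, 58 mm in diameter, 19 mm tall; a bystander, not to be disturbed.
- screwdriver_a: Screwdriver lying on the bench, 25 x 203 x 25 mm; a bystander, not to be disturbed.

How it is judged:
By the outcome, as a careful person would: the job done as asked, in the order asked, and still so for the second after the job is handed in, while the arm keeps its last pose, push and grip.
It also fails if it takes over 72 s, if anything falls off the work surface, if the arm or the gripper's body presses on something with over 40 N, if the wrist force passes 120 N, or if a joint passes its speed limit or range.

## Working session

There is one attempt and no reset: what is moved stays moved. The work goes in short steps, Python scripts to look and compute and a shell command to move; the robot and the scene stay as the last step left them, time stands still between calls to the robot, and variables do not carry over. Pictures are saved under pics/ and viewed, at most 10 in all, crops included, and the job is handed in when it is done.

```bash
mkdir -p pics; cat > h.py <<'E'
import numpy as np, cv2
from workcell import bot, viewer, finder
from scipy.spatial.transform import Rotation as Ro
def ray(c,p):
    f=c["pixels"].shape[0]/2/np.tan(np.radians(c["vfov"])/2)
    d=np.array([(p[0]-c["cx"])/f,(p[1]-c["cy"])/f]); u=d.copy()
    for _ in range(20): u=d/(1+c["k1"]*(u@u))
    R=np.array(c["R"]);t=np.array(c["t"])
    return -R.T@t, R.T@np.array([u[0],u[1],1])
def proj(c,X):
    f=c["pixels"].shape[0]/2/np.tan(np.radians(c["vfov"])/2)
    x=np.array(c["R"])@np.array(X)+np.array(c["t"]);u=x[:2]/x[2];u=u*(1+c["k1"]*(u@u))
    return u*f+[c["cx"],c["cy"]]
def atz(c,p,z):
    o,d=ray(c,p); return o+d*(z-o[2])/d[2]
def tri(*cps):
    A=np.zeros((3,3));b=np.zeros(3)
    for c,p in cps:
        o,d=ray(c,p);d=d/np.linalg.norm(d);M=np.eye(3)-np.outer(d,d);A+=M;b+=M@o
    return np.linalg.solve(A,b)
def save(c,n): cv2.imwrite("pics/"+n,c["pixels"][:,:,::-1])
E
python3 - <<'E'
from h import *
np.set_printoptions(precision=3,suppress=True)
cs={}
for n in ["scene","side","wrist"]:
    c=viewer.camera(n);cs[n]=c;save(c,n+"0.png")
    o,d=ray(c,(256,192));print(n,o,d)
    for th,z in [("nut_mid",.112),("hub",0),("dust_cap_mid",.024),("tray_floor",.003),("bench_vice",0),("pliers",0),("electrical_tape",0),("screwdriver_a",0),("wheel_nut_1_mid",.01)]:
        m=finder.mark_of(n,th)
        for k in m[:1 if th[0]!='w' else 4]: print(n,th,round(k["conf"],2),np.round(k["position"],1),atz(c,k["position"],z))
cv2.imwrite("pics/a.png",np.vstack([cs["scene"]["pixels"],cs["side"]["pixels"]])[:,:,::-1])
print({k:v for k,v in bot.get_obs().items()})
E
```

```text
scene [-0.427 -0.953  1.162] [ 0.539  0.556 -0.633]
scene hub 0.67 [196.5 173.5] [0.454 0.369 0.   ]
scene dust_cap_mid 0.71 [276.3 204.6] [ 0.547 -0.074  0.024]
scene tray_floor 0.61 [322.7 239.4] [ 0.546 -0.334  0.003]
scene pliers 0.5 [359.8 287.7] [ 0.456 -0.58   0.   ]
scene electrical_tape 0.5 [251.9 187.3] [0.574 0.107 0.   ]
side [0.413 1.328 1.205] [ 0.055 -0.762 -0.646]
side nut_mid 0.5 [265.3 257.6] [0.457 0.352 0.112]
side hub 0.83 [264.  282.1] [0.46  0.358 0.   ]
side dust_cap_mid 0.47 [251.1 191. ] [ 0.533 -0.071  0.024]
side tray_floor 0.69 [252.3 157.5] [ 0.546 -0.324  0.003]
side pliers 0.53 [273.1 130.1] [ 0.463 -0.554  0.   ]
side electrical_tape 0.7 [234.  233.5] [0.58  0.143 0.   ]
side screwdriver_a 0.73 [252.  322.7] [0.489 0.514 0.   ]
side wheel_nut_1_mid 0.57 [250.2 191.3] [ 0.538 -0.085  0.01 ]
wrist [ 0.306 -0.463  0.374] [-0.282 -0.141 -0.949]
wrist pliers 0.69 [391.7  37.3] [ 0.448 -0.582  0.   ]
{'time': 1.5, 'q': array([-64.46 ,   4.978,  10.079,  95.099,   0.002,  90.001]), 'qd': array([ 0.007,  0.07 ,  0.007, -0.026, -0.018, -0.024]), 'joint_efforts': array([ -0.003, -52.01 ,  46.485,   0.002,  -0.   ,  -0.   ]), 'ee_pos': array([ 0.237, -0.496,  0.231]), 'tcp_rot': array([179.998,  -0.002,  25.539]), 'wrist_force': array([ 0.228,  0.432, -0.232]), 'torque': array([-0.002, -0.02 ,  0.021]), 'grasp_force': 0.0, 'opening': 0.08516049667676542}
```

```bash
python3 - <<'E'
import cv2
a=cv2.imread("pics/a.png");s=a[:384];t=a[384:]
x=cv2.resize(s[110:320,150:430],(780,585),interpolation=2);cv2.imwrite("pics/s1.png",x)
y=cv2.resize(t[100:340,120:400],(700,600),interpolation=2);cv2.imwrite("pics/s2.png",y)
E
```

```text
(no output)
```

View pics/s1.png

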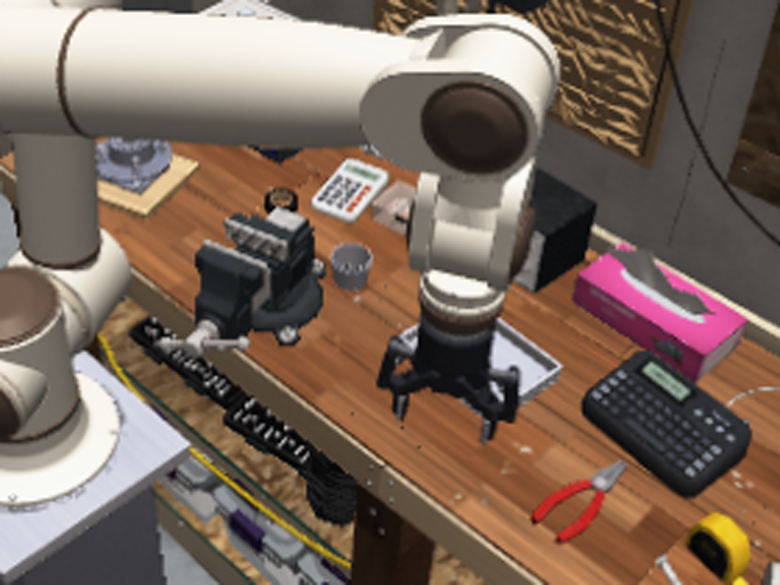

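View pics/s2.png

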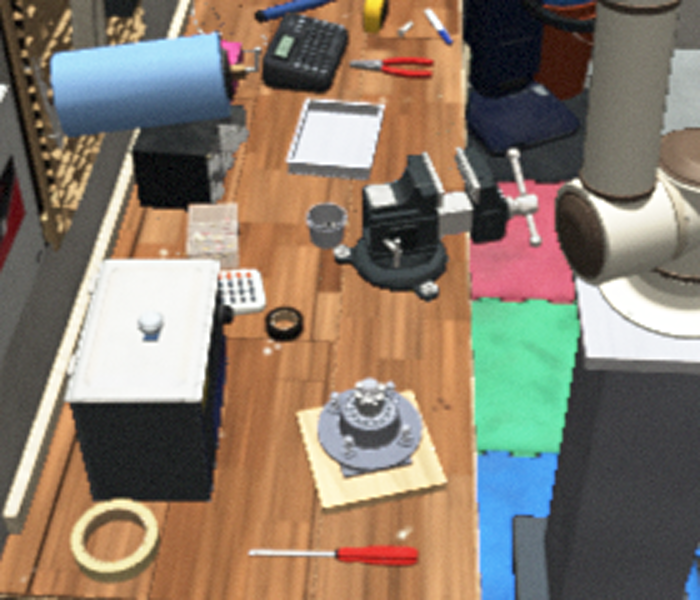

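The scene view shows the cap right of and behind the vice, with the tray further right. The side view shows the hub at about (264,270) and confirms the cap at (250,191). I'll move to a side-approach pose and look from there.

```bash
python3 -m inch '[[[100,36,-31,0,0,0,0],[100,36,-31,0,0,0,0],[100,36,-31,0,0,0,0],[100,36,-31,0,0,0,0],[100,36,-31,0,0,0,0],[100,36,-31,0,0,0,0],[100,36,-31,0,0,0,0],[100,39,-34,0,0,0,0]]]' && python3 -m inch '[[[100,0,0,0,0,7,0],[100,0,0,0,0,7,0],[100,0,0,0,0,7,0],[100,0,0,0,0,7,0],[100,0,0,0,0,7,0],[100,0,0,0,0,7,0],[100,0,0,0,0,7,0],[100,0,0,0,0,6,0]]]'
python3 - <<'E'
from h import *
np.set_printoptions(precision=3,suppress=True)
c=viewer.camera("wrist");save(c,"w1.png");s=viewer.camera("side");sc=viewer.camera("scene")
print(bot.get_obs()["q"],bot.get_obs()["tcp_rot"],bot.get_obs()["ee_pos"])
for n,k in [("wrist",c),("side",s),("scene",sc)]:
    for th,z in [("dust_cap_mid",.024),("dust_cap",0),("tray_floor",.003),("bench_vice",0)]:
        for m in finder.mark_of(n,th)[:1]: print(n,th,m["conf"],m["position"],atz(k,m["position"],z))
print(atz(s,(277,203),.02),atz(s,(290,182),.175))
E
```

```text
time: 2.5
ee_pos: [0.3919, -0.1429, 0.2315]
tcp_rot: [180.0, -0.0, 25.5]
wrist_force: [0.9, 0.9, -0.3]
opening: 0.0853
grasp_force: 0.0
time: 3.5
ee_pos: [0.3912, -0.1445, 0.2316]
tcp_rot: [179.9, -55.2, 25.6]
wrist_force: [0.9, -0.4, -0.3]
opening: 0.0855
grasp_force: 0.0
[-53.629 -36.85  -36.686  75.104  53.445 108.592] [-179.896  -54.89    25.34 ] [ 0.391 -0.145  0.23 ]
wrist dust_cap_mid 0.62 [256.8, 206.4] [ 0.538 -0.077  0.024]
wrist dust_cap 0.7 [256.9, 212.5] [ 0.542 -0.076  0.   ]
wrist tray_floor 0.89 [422.8, 280.2] [ 0.539 -0.331  0.003]
side dust_cap_mid 0.81 [248.5, 190.1] [ 0.544 -0.076  0.024]
side dust_cap 0.53 [249.4, 192.7] [ 0.541 -0.088  0.   ]
side tray_floor 0.98 [250.1, 156.4] [ 0.556 -0.331  0.003]
scene dust_cap_mid 0.43 [278.0, 203.8] [ 0.556 -0.075  0.024]
scene dust_cap 0.68 [274.7, 209.4] [ 0.539 -0.073  0.   ]
scene tray_floor 0.69 [322.9, 238.1] [ 0.552 -0.33   0.003]
[ 0.429 -0.009  0.02 ] [0.384 0.052 0.175]
```

View pics/w1.png

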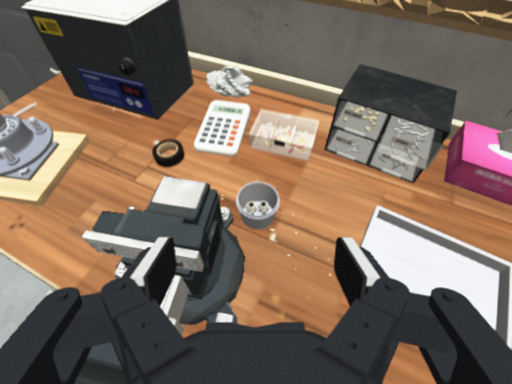

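The wrist view shows the cap with its nuts at (257,206). The vice's jaw block reaches column 222 and its base column 243, so the left finger's path will be tight. I'll measure that edge.

```bash
python3 - <<'E'
from h import *
np.set_printoptions(precision=3,suppress=True)
c=viewer.camera("wrist")
for p,z in [((232,215),.015),((238,240),.02),((244,265),.02),((240,295),.02),((235,320),.02),((222,192),.17),((222,192),.12),((222,230),.1),((205,183),.175),((200,250),.175),((180,178),.175),((160,180),.175)]: print(p,z,atz(c,p,z))
o=finder.outline_of("wrist","bench_vice")
im=c["pixels"][:,:,::-1].copy()
if o: im[o[0]["pixels"]]=im[o[0]["pixels"]]//2+np.array([0,0,127],np.uint8);print(o[0]["conf"],o[0]["extent"])
cv2.imwrite("pics/w2.png",cv2.resize(im[130:340,60:340],(800,600),interpolation=2))
E
```

```text
(232, 215) 0.015 [ 0.512 -0.047  0.015]
(238, 240) 0.02 [ 0.476 -0.077  0.02 ]
(244, 265) 0.02 [ 0.447 -0.101  0.02 ]
(240, 295) 0.02 [ 0.409 -0.115  0.02 ]
(235, 320) 0.02 [ 0.381 -0.123  0.02 ]
(222, 192) 0.17 [ 0.45  -0.082  0.17 ]
(222, 192) 0.12 [ 0.48  -0.059  0.12 ]
(222, 230) 0.1 [ 0.445 -0.077  0.1  ]
(205, 183) 0.175 [ 0.449 -0.065  0.175]
(200, 250) 0.175 [ 0.39  -0.097  0.175]
(180, 178) 0.175 [ 0.444 -0.04   0.175]
(160, 180) 0.175 [ 0.433 -0.024  0.175]
```

View pics/w2.png

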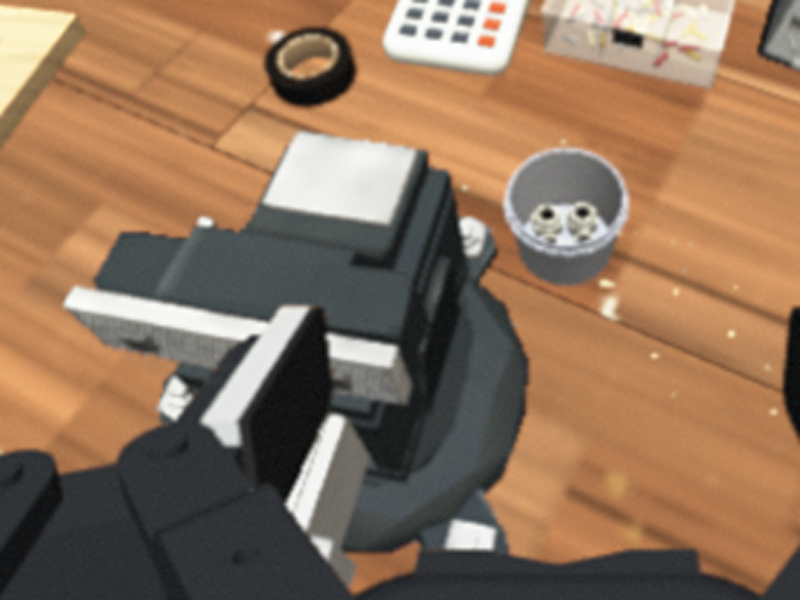

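The vice lug sits where a finger would go for a side grasp here. So I'll first carry the cap, held from above, to open bench near (0.55, -0.16), then regrasp it from the side there.

```bash
python3 -m inch '[[[100,0,0,0,0,-7,0],[100,0,0,0,0,-7,0],[100,0,0,0,0,-7,0],[100,0,0,0,0,-7,0],[100,0,0,0,0,-7,0],[100,0,0,0,0,-7,0],[100,0,0,0,0,-7,0],[100,0,0,0,0,-6,0]]]' >/dev/null && python3 -m inch '[[[100,55,1,0,0,0,0],[100,55,1,0,0,0,0],[100,55,1,0,0,0,0],[100,0,0,0,0,0,10.6],[100,0,0,0,0,0,10.6],[100,0,0,0,0,0,10.6],[100,0,0,0,0,0,10.6],[100,0,0,0,0,0,10.6]]]'
cat >> h.py <<'E'
def rel(target):
    "target-TCP in tool axes, mm"
    s=bot.get_obs();R=Ro.from_euler('xyz',s["tcp_rot"],degrees=True)
    return np.round(R.inv().apply((np.array(target)-s["ee_pos"])*1000),1)
E
python3 - <<'E'
from h import *
np.set_printoptions(precision=3,suppress=True)
c=viewer.camera("wrist");save(c,"w3.png")
s=bot.get_obs();print(s["q"],s["ee_pos"],s["tcp_rot"])
for th,z in [("dust_cap_mid",.024),("dust_cap",0)]:
    for m in finder.mark_of("wrist",th)[:2]: X=atz(c,m["position"],z);print(th,m["conf"],m["position"],X,rel([X[0],X[1],.009]))
for o in finder.outline_of("wrist","dust_cap")[:1]: print(o["extent"],atz(c,o["extent"][:2],.03))
E
```

```text
time: 6.35
ee_pos: [0.5157, -0.1629, 0.231]
tcp_rot: [-176.0, 0.5, -19.5]
wrist_force: [0.6, -0.4, -0.2]
opening: 0.0857
grasp_force: 0.0
[-20.193   4.123   9.054  95.456   3.925 179.944] [ 0.514 -0.168  0.231] [-176.074    0.521  -20.136]
dust_cap_mid 0.91 [198.5, 165.1] [ 0.539 -0.078  0.024] [ -4.8 -76.6 227.8]
dust_cap_mid 0.2 [201.8, 157.7] [ 0.547 -0.086  0.024] [  5.2 -71.7 227.4]
[196.8, 170.6, 53.7, 48.2] [ 0.534 -0.075  0.03 ]
```

```bash
cat >> h.py <<'E'
def rot(rpy):
    "rotation vector (deg, tool axes) to the wanted orientation"
    s=bot.get_obs();R=Ro.from_euler('xyz',s["tcp_rot"],degrees=True)
    return np.round(np.degrees((R.inv()*Ro.from_euler('xyz',rpy,degrees=True)).as_rotvec()),1)
E
python3 -c "
from h import *
print(rot([180,0,5]))"
```

```text
[ -3.9  -0.4 -24.6]
```

```bash
python3 -m inch '[[[100,0,0,0,-1.3,0,-8.2],[100,0,0,0,-1.3,0,-8.2],[100,0,0,0,-1.3,0,-8.2],[100,17,-44,0,0,0,0],[100,17,-44,0,0,0,0],[100,0,0,30,0,0,0],[100,0,0,30,0,0,0],[100,0,0,0,0,0,0]]]'
python3 - <<'E'
from h import *
np.set_printoptions(precision=3,suppress=True)
c=viewer.camera("wrist");save(c,"w4.png")
s=bot.get_obs();print(s["q"],s["ee_pos"],s["tcp_rot"])
for th,z in [("dust_cap_mid",.024)]:
    for m in finder.mark_of("wrist",th)[:1]: X=atz(c,m["position"],z);print(th,m["conf"],m["position"],X,rel([X[0],X[1],.009]),rot([180,0,5]))
for o in finder.outline_of("wrist","dust_cap")[:1]: print(o["extent"],atz(c,o["extent"][:2],.03))
E
```

```text
time: 7.55
ee_pos: [0.5411, -0.0705, 0.1694]
tcp_rot: [180.0, -0.2, 5.2]
wrist_force: [0.3, -0.3, 0.9]
opening: 0.0853
grasp_force: 0.0
[ -7.47    3.35    1.702  88.059   0.031 167.339] [ 0.542 -0.071  0.171] [179.966  -0.293   5.191]
dust_cap_mid 0.71 [260.7, 178.8] [ 0.538 -0.077  0.024] [ -6.3   5.5 163.3] [ 0.1 -0.4  0.2]
[265.0, 182.5, 65.2, 58.8] [ 0.536 -0.082  0.03 ]
```

View pics/w4.png

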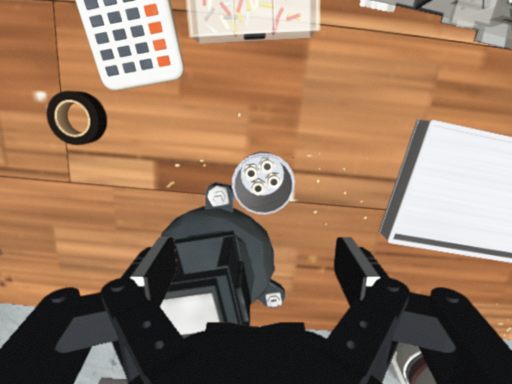

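The wrist view confirms the cap at (263,182) with four nuts in it, and both finger landing places are clear of the lug at (218,196).

```bash
python3 -m inch '[[[100,-4,6,40,0,0,0],[100,0,0,40,0,0,0],[100,0,0,40,0,0,0],[100,0,0,30,0,0,0],[100,0,0,10,0,0,0],[100,0,0,0,0,0,0]]]' && python3 -m inch '[[[40,0,0,0,0,0,0],[40,0,0,0,0,0,0],[40,0,0,0,0,0,0],[40,0,0,0,0,0,0],[40,0,0,0,0,0,0]]]' 30
```

```text
time: 8.45
ee_pos: [0.5402, -0.0784, 0.0124]
tcp_rot: [179.9, -0.4, 5.1]
wrist_force: [0.2, 0.3, 0.4]
opening: 0.0854
grasp_force: 0.0
time: 9.07
ee_pos: [0.5407, -0.0785, 0.0135]
tcp_rot: [179.9, -0.5, 5.1]
wrist_force: [-2.2, 1.1, 5.5]
opening: 0.0597
grasp_force: 31.3
```

```bash
python3 -m inch '[[[40,0,0,-15,0,0,0],[40,0,0,-20,0,0,0],[40,1,20,0,0,0,0],[40,1,21,0,0,0,0],[40,1,21,0,0,0,0],[40,0,20,0,0,0,0],[40,0,0,0,0,0,0],[40,0,0,20,0,0,0]]]' && python3 -m inch '[[[40,0,0,10,0,0,0],[40,0,0,4,0,0,0],[40,0,0,0,0,0,0]]]'
```

```text
time: 10.07
ee_pos: [0.5507, -0.1604, 0.0275]
tcp_rot: [179.9, -0.5, 5.0]
wrist_force: [0.8, 0.3, -2.0]
opening: 0.0596
grasp_force: 33.0
time: 10.45
ee_pos: [0.5501, -0.1596, 0.0135]
tcp_rot: [179.9, -0.4, 5.1]
wrist_force: [-2.1, -0.4, 3.2]
opening: 0.0598
grasp_force: 33.3
```

```bash
python3 -m inch '[[[100,0,0,0,0,0,0],[100,0,0,0,0,0,0],[100,0,0,0,0,0,0],[100,0,0,-30,0,0,0],[100,0,0,-50,0,0,0],[100,0,0,-60,0,0,0],[100,-50,25,0,0,0,0],[100,-55,25,0,0,0,0]]]' && python3 -m inch '[[[100,0,0,0,0,0,-8.4],[100,0,0,0,0,0,-8.4],[100,0,0,0,0,0,-8.4],[100,0,0,0,0,10,0],[100,0,0,0,0,10,0],[100,0,0,0,0,10,0],[100,0,0,0,0,10,0],[100,0,0,0,0,10,0]]]' && python3 -m inch '[[[100,0,0,0,0,5,0],[100,0,0,0,0,0,0]]]'
python3 - <<'E'
from h import *
np.set_printoptions(precision=3,suppress=True)
c=viewer.camera("wrist");save(c,"w5.png")
s=bot.get_obs();print(s["q"],s["ee_pos"],s["tcp_rot"])
for th,z in [("dust_cap_mid",.024),("dust_cap",0)]:
    for m in finder.mark_of("wrist",th)[:1]:
        X=atz(c,m["position"],z);print(th,m["conf"],m["position"],X)
print(rel([.567,-.150,.0162]),rot([180,-55,30]))
E
```

```text
time: 11.45
ee_pos: [0.4484, -0.2193, 0.1526]
tcp_rot: [179.9, -0.4, 5.2]
wrist_force: [-0.1, -0.7, 0.9]
opening: 0.0856
grasp_force: 0.0
time: 12.45
ee_pos: [0.4487, -0.2192, 0.153]
tcp_rot: [179.4, -50.7, 30.7]
wrist_force: [1.1, 0.3, 0.1]
opening: 0.0856
grasp_force: 0.0
time: 12.7
ee_pos: [0.448, -0.2191, 0.1506]
tcp_rot: [179.9, -55.3, 30.3]
wrist_force: [-0.3, -0.1, 0.6]
opening: 0.0855
grasp_force: 0.0
[-53.833 -15.684 -31.61   65.438  54.743 100.336] [ 0.448 -0.219  0.152] [179.713 -55.2    30.458]
dust_cap_mid 0.74 [254.6, 197.2] [ 0.552 -0.158  0.024]
dust_cap 0.83 [252.3, 210.9] [ 0.547 -0.157  0.   ]
[-34.1  -0.7 189.9] [-0.1 -0.2  0.4]
```

```bash
python3 -m inch '[[[100,-17,-1,40,0,0,0],[100,-17,-1,40,0,0,0],[100,0,0,40,0,0,0],[100,0,0,30,0,0,0],[100,0,0,25,0,0,0],[100,0,0,15,0,0,0],[100,0,0,0,0,0,0]]]' && python3 -m inch '[[[40,0,0,0,0,0,0],[40,0,0,0,0,0,0],[40,0,0,0,0,0,0],[40,0,0,0,0,0,0],[40,0,0,0,0,0,0]]]' 45
python3 -c "
from h import *
print(bot.get_obs()['q'])
c=viewer.camera('wrist');save(c,'w6.png')"
```

```text
time: 13.72
ee_pos: [0.5669, -0.1473, 0.0159]
tcp_rot: [179.6, -55.3, 30.7]
wrist_force: [0.7, -0.5, 0.2]
opening: 0.0854
grasp_force: 0.0
time: 14.35
ee_pos: [0.5668, -0.149, 0.0172]
tcp_rot: [179.5, -55.4, 30.7]
wrist_force: [-1.5, 1.0, 7.0]
opening: 0.0602
grasp_force: 47.5
[-36.23977567  -8.94602048 -44.36949145  24.3578818   48.92795287
 127.33382503]
```

View pics/w6.png

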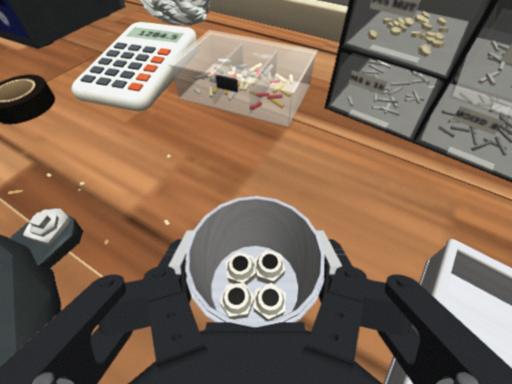

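The grip is good: the cap with its four nuts at (255,262) is held between the fingers. Next I lift it, carry it over the tray and level the tool.

```bash
python3 -m inch '[[[40,15,0,-11,0,0,0],[40,36,0,-25,0,0,0],[40,36,0,-25,0,0,0],[40,36,0,-25,0,0,0],[40,0,20,0,0,0,0],[40,-14,40,-21,0,0,0],[40,-15,40,-21,0,0,0],[40,-15,40,-21,0,0,0]]]' && python3 -m inch '[[[40,0,30,0,0,0,0],[40,0,17,0,0,0,0],[40,0,0,0,0,7,0],[40,0,0,0,0,7,0],[40,0,0,0,0,7,0],[40,0,0,0,0,7,0],[40,0,0,0,0,7,0],[40,0,0,0,0,0,0]]]'
python3 -c "
from h import *
print(bot.get_obs()['q'],rot([180,-90,-10]),rel([.594,-.349,.15]))
Y=Ro.from_euler('xyz',bot.get_obs()['tcp_rot'],degrees=True).as_matrix();print(Y.round(2))"
```

```text
time: 15.4
ee_pos: [0.5689, -0.3097, 0.1656]
tcp_rot: [179.7, -55.3, 30.5]
wrist_force: [0.9, 0.6, -2.5]
opening: 0.0596
grasp_force: 49.0
time: 16.4
ee_pos: [0.6018, -0.3605, 0.1576]
tcp_rot: [179.0, -83.6, 30.2]
wrist_force: [-0.4, -0.2, -2.2]
opening: 0.06
grasp_force: 48.9
[-54.58625335  10.04634182 -26.70709252   8.80589211  81.08691001
 134.67371804] [-39.1   6.1   2.3] [ -7.7 -13.8  -0.4]
[[ 0.1   0.49  0.87]
 [ 0.06 -0.87  0.48]
 [ 0.99  0.   -0.11]]
```

```bash
python3 -m inch '[[[40,0,0,0,-9.8,1.5,0.6],[40,0,0,0,-9.8,1.5,0.6],[40,0,0,0,-9.8,1.5,0.6],[40,0,0,0,-9.8,1.5,0.6],[40,0,0,0,0,0,0]]]'
python3 -c "
from h import *
print(bot.get_obs()['q'],rot([180,-90,-10]),rel([.594,-.349,.115]))
Y=Ro.from_euler('xyz',bot.get_obs()['tcp_rot'],degrees=True).as_matrix();print(Y.round(2))
c=viewer.camera('scene');m=finder.mark_of('scene','tray_floor');print([atz(c,k['position'],.003) for k in m[:1]])
c=viewer.camera('side');m=finder.mark_of('side','tray_floor');print([atz(c,k['position'],.003) for k in m[:1]])
"
```

```text
time: 17.02
ee_pos: [0.6087, -0.3641, 0.1401]
tcp_rot: [161.8, -85.7, 20.0]
wrist_force: [-0.2, 0.7, -2.8]
opening: 0.0602
grasp_force: 48.9
[-48.94093741   3.00571674 -51.77905404 -48.37720127  50.46394398
 173.70461995] [-11.7   3.9   1.8] [-25.7 -16.2 -12.4]
[[ 0.07  0.03  1.  ]
 [ 0.03 -1.    0.03]
 [ 1.    0.02 -0.07]]
[array([ 0.54114597, -0.33686757,  0.003     ])]
[array([ 0.5380436 , -0.30264269,  0.003     ])]
```

```bash
python3 -m inch '[[[40,-12,-10,-6,0,0,0],[40,-13,-10,-7,0,0,0],[40,0,0,0,0,0,-10],[40,0,0,0,0,0,-10],[40,0,0,0,0,0,-10],[40,0,0,0,0,0,-10],[40,0,0,0,0,0,-10],[40,0,0,0,0,0,-10]]]' && python3 -m inch '[[[40,0,0,0,0,0,-10],[40,0,0,0,0,0,-10],[40,0,0,0,0,0,-10],[40,0,0,0,0,0,-10],[40,0,0,0,0,0,-10],[40,0,0,0,0,0,-10],[40,0,0,0,0,0,-10],[40,0,0,0,0,0,-10]]]' && python3 -m inch '[[[40,0,0,0,0,0,-10],[40,0,0,0,0,0,-10],[40,0,0,0,0,0,0],[40,0,0,0,0,0,0],[40,0,0,0,0,0,0],[40,0,0,0,0,0,0]]]'
python3 -c "
from h import *
print(bot.get_obs()['q'],Ro.from_euler('xyz',bot.get_obs()['tcp_rot'],degrees=True).as_matrix().round(2))
a=viewer.camera('scene')['pixels'];c=viewer.camera('side');b=c['pixels']
for k in finder.mark_of('side','wheel_nut_1_mid'): print(k['conf'],atz(c,k['position'],.01))
f=lambda x:cv2.resize(x,(400,300),interpolation=2)
cv2.imwrite('pics/p1.png',np.hstack([f(a[170:290,250:410]),f(b[100:220,180:340])])[:,:,::-1])"
```

```text
time: 18.23
ee_pos: [0.5936, -0.347, 0.1181]
tcp_rot: [94.3, -28.1, 89.7]
wrist_force: [1.0, 0.3, -2.4]
opening: 0.0601
grasp_force: 49.0
time: 19.23
ee_pos: [0.5937, -0.3471, 0.1185]
tcp_rot: [96.1, 51.7, 96.5]
wrist_force: [0.2, 0.7, -0.1]
opening: 0.0602
grasp_force: 49.2
time: 19.98
ee_pos: [0.594, -0.3471, 0.1192]
tcp_rot: [101.5, 71.1, 102.6]
wrist_force: [-0.7, 0.7, -1.6]
opening: 0.0599
grasp_force: 49.2
[-48.9282263    4.14397033 -54.9491083  -53.25008651  50.4473371
  14.03308817] [[-0.07 -0.01  1.  ]
 [ 0.32  0.95  0.03]
 [-0.95  0.32 -0.06]]
0.29 [0.57294639 0.15632978 0.01      ]
```

View pics/p1.png

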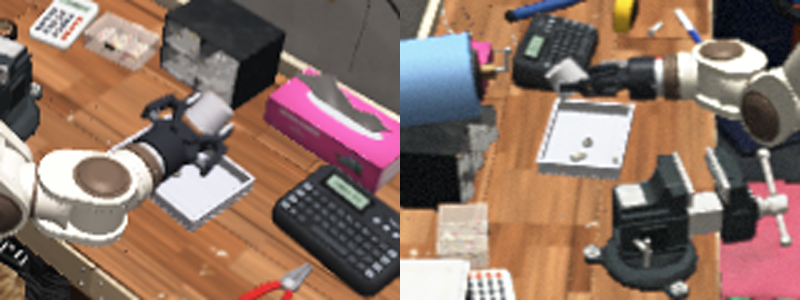

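The side crop shows at least three nuts in the tray at about (585,150). I'll take a closer look to count all four.

```bash
python3 -m inch '[[[40,0,0,0,0,0,-10],[40,0,0,0,0,0,10],[40,0,0,0,0,0,-10],[40,0,0,0,0,0,10],[40,0,0,0,0,0,0],[40,0,0,0,0,0,0]]]'
python3 -c "
from h import *
F=[]
for i in range(4):
    c=viewer.camera('side');F.append(bot.get_obs()['wrist_force'][2])
b=c['pixels'];print(F)
f=lambda x:cv2.resize(x,(800,600),interpolation=2)
cv2.imwrite('pics/p2.png',f(b[120:180,210:290])[:,:,::-1])"
```

```text
time: 20.88
ee_pos: [0.594, -0.3471, 0.1192]
tcp_rot: [101.7, 71.3, 102.7]
wrist_force: [-0.5, -0.1, -1.1]
opening: 0.0603
grasp_force: 49.2
[np.float64(-0.8663931876233961), np.float64(-1.44589991558137), np.float64(-1.12293037945945), np.float64(-1.0837424237029365)]
```

View pics/p2.png

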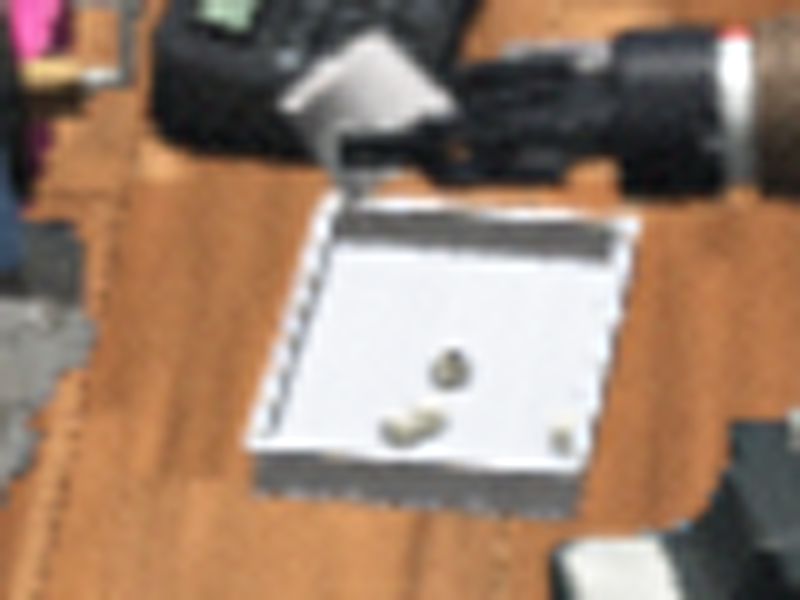

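All four nuts are in the tray, in the crop at (450,370), (400,430), (430,415) and (562,438). The wrist reading of about 1.1 N matches an empty cap. I'll roll back and set it down.

```bash
python3 -m inch '[[[40,0,0,0,0,0,10],[40,0,0,0,0,0,10],[40,0,0,0,0,0,10],[40,0,0,0,0,0,10],[40,0,0,0,0,0,10],[40,0,0,0,0,0,10],[40,0,0,0,0,0,10],[40,0,0,0,0,0,10]]]' >/dev/null && python3 -m inch '[[[40,0,0,0,0,0,10],[40,0,0,0,0,0,10],[40,0,0,0,0,0,10],[40,0,0,0,0,0,10],[40,0,0,0,0,0,10],[40,0,0,0,0,0,10],[40,0,0,0,0,0,10],[40,0,0,0,0,0,8]]]' && python3 -m inch '[[[40,25,0,0,0,0,0],[40,25,0,0,0,0,0],[40,0,0,0,0,-10,0],[40,0,0,0,0,-10,0],[40,0,0,0,0,-10,0],[40,0,0,0,0,0,0]]]'
python3 -c "
from h import *
print(bot.get_obs()['q'],rot([180,-55,30]),rel([.567,-.149,.1]))
"
```

```text
time: 23.08
ee_pos: [0.594, -0.3471, 0.1192]
tcp_rot: [138.7, -85.1, 43.1]
wrist_force: [-0.7, 0.4, -1.1]
opening: 0.0602
grasp_force: 49.1
time: 23.82
ee_pos: [0.6069, -0.3532, 0.1707]
tcp_rot: [170.8, -67.1, 9.8]
wrist_force: [0.2, -1.4, 0.6]
opening: 0.0597
grasp_force: 49.2
[-45.68612733 -14.68931117 -42.75434207   2.66939334  41.14265016
 154.76044645] [ 26.9 -11.2 -10.8] [ -67.  -209.1  -10.4]
```

```bash
python3 -m inch '[[[40,0,0,0,6.7,-2.8,-2.7],[40,0,0,0,6.7,-2.8,-2.7],[40,0,0,0,6.7,-2.8,-2.7],[40,0,0,0,6.7,-2.8,-2.7],[40,0,0,0,0,0,0]]]'
python3 -c "
from h import *
print(bot.get_obs()['q'],rot([180,-55,30]),rel([.567,-.149,.1]))
"
```

```text
time: 24.45
ee_pos: [0.6075, -0.3553, 0.1631]
tcp_rot: [-179.4, -54.9, 29.3]
wrist_force: [-0.2, 0.0, -2.4]
opening: 0.0601
grasp_force: 49.3
[-49.33313126  10.48372256  -5.33882278  59.40681078  53.55443892
 108.56580217] [-0.   0.1 -0.4] [ -14.  -198.8   92. ]
```

```bash
python3 -m inch '[[[40,7,-40,11,0,0,0],[40,7,-40,11,0,0,0],[40,8,-40,11,0,0,0],[40,8,-40,11,0,0,0],[40,8,-39,12,0,0,0],[40,-30,0,21,0,0,0],[40,-30,0,21,0,0,0],[40,0,0,0,0,0,0]]]'
python3 -c "
from h import *
print(bot.get_obs()['q'],rot([180,-55.4,30.7]),rel([.567,-.149,.030]))
"
```

```text
time: 25.45
ee_pos: [0.5636, -0.145, 0.0892]
tcp_rot: [-179.3, -54.9, 29.1]
wrist_force: [-0.8, 0.3, -0.6]
opening: 0.0599
grasp_force: 49.3
[-35.90076649 -15.36435137 -40.4742685   34.70564637  48.35417946
 128.39972246] [ 0.6  0.5 -0.9] [-47.8   5.6  34.8]
```

```bash
python3 -m inch '[[[40,-18,3,13,0,0,-0.9],[40,-18,3,13,0,0.5,0],[40,-12,0,9,0,0,0],[40,0,0,0,0,0,0]]]' && python3 -m inch '[[[40,-4,0,3,0,0,0],[40,-3,0,2,0,0,0],[40,-2,0,1,0,0,0],[40,0,0,0,0,0,0]]]'
```

```text
time: 25.95
ee_pos: [0.5693, -0.1513, 0.0339]
tcp_rot: [179.1, -55.5, 31.0]
wrist_force: [-0.5, -0.1, -0.5]
opening: 0.0599
grasp_force: 49.3
time: 26.45
ee_pos: [0.5692, -0.1513, 0.023]
tcp_rot: [179.1, -55.4, 31.1]
wrist_force: [0.0, -0.7, -0.3]
opening: 0.0595
grasp_force: 49.3
```

```bash
python3 -m inch '[[[40,-2,0,1.5,0,0,0],[40,-1.2,0,0.9,0,0,0],[40,-0.8,0,0.6,0,0,0],[40,0,0,0,0,0,0]]]'&& python3 -m inch '[[[40,-0.8,0,0.6,0,0,0],[40,0,0,0,0,0,0]]]'
```

```text
time: 26.95
ee_pos: [0.5693, -0.1512, 0.0178]
tcp_rot: [179.2, -55.4, 31.1]
wrist_force: [-0.1, 0.7, -1.0]
opening: 0.0601
grasp_force: 49.3
time: 27.2
ee_pos: [0.5696, -0.1513, 0.0173]
tcp_rot: [179.1, -55.4, 31.1]
wrist_force: [-0.3, 0.4, 1.6]
opening: 0.06
grasp_force: 49.3
```

```bash
python3 -m inch '[[[100,0,0,0,0,0,0],[100,0,0,0,0,0,0],[100,0,0,0,0,0,0],[100,0,0,-15,0,0,0],[100,0,0,-40,0,0,0],[100,0,0,-50,0,0,0],[100,40,0,-30,0,0,0],[100,50,0,-30,0,0,0]]]'
python3 -c "
from h import *
s=bot.get_obs();print(s['q'],s['ee_pos'])
c=viewer.camera('wrist');save(c,'w7.png')
for th,z in [('dust_cap_mid',.024),('dust_cap',0)]:
    for m in finder.mark_of('wrist',th)[:1]: print(th,m['conf'],m['position'],atz(c,m['position'],z))
print(rot([180,0,30]),rel([.3,-.3,.35]))
"
```

```text
time: 28.2
ee_pos: [0.4949, -0.1932, 0.1856]
tcp_rot: [179.3, -55.4, 30.9]
wrist_force: [1.9, -0.2, 0.7]
opening: 0.0855
grasp_force: 0.0
[-46.7735631  -18.61476064 -30.72721262  59.5679814   53.22301821
 111.95576388] [ 0.49488389 -0.19320292  0.18559015]
dust_cap_mid 0.64 [254.0, 255.6] [ 0.54775486 -0.16185906  0.024     ]
dust_cap 0.72 [256.1, 262.6] [ 0.55028032 -0.16358655  0.        ]
[  0.6 -55.5   0.8] [   6.6   -5.5 -275.5]
```

View pics/w7.png

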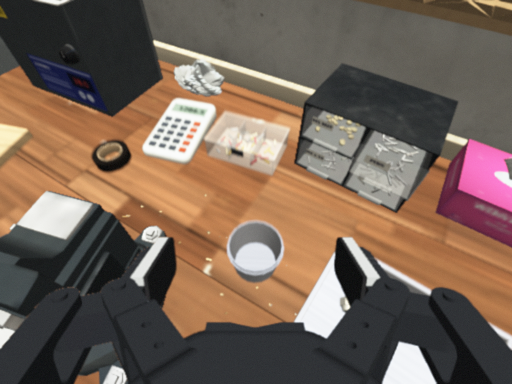

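The cap stands upright and empty at (255,250), at about (0.549, -0.162). Next I go to the hub with the wrist wound back, so there is room for the clockwise turn.

```bash
python3 -m inch '[[[100,30,0,-20,0,0,0],[100,0,0,0,0,-9.3,0],[100,0,0,0,0,-9.3,0],[100,0,0,0,0,-9.3,0],[100,0,0,0,0,-9.3,0],[100,0,0,0,0,-9.3,0],[100,0,0,0,0,-9,0],[100,0,0,-50,0,0,0]]]' >/dev/null && python3 -m inch '[[[100,0,0,-50,0,0,-10.5],[100,0,0,-20,0,0,-10.5],[100,0,0,0,0,0,-10.5],[100,0,0,0,0,0,-10.5],[100,0,0,0,0,0,-10.5],[100,0,0,0,0,0,-10.5],[100,0,0,0,0,0,-10.5],[100,0,0,0,0,0,-10.5]]]' && python3 -m inch '[[[100,0,0,0,0,0,-10.5],[100,0,0,0,0,0,-10.5],[100,0,0,0,0,0,-10.5],[100,0,0,0,0,0,-10.5],[100,0,0,0,0,0,-10.5],[100,0,0,0,0,0,-10.5],[100,0,0,0,0,0,-10.5],[100,0,0,0,0,0,0]]]'
python3 -c "
from h import *
s=bot.get_obs();print(s['q'],s['ee_pos'],s['tcp_rot'],rot([180,0,-90]))
"
```

```text
time: 30.35
ee_pos: [0.4958, -0.1913, 0.3392]
tcp_rot: [-179.9, 0.4, 114.7]
wrist_force: [0.1, -0.6, 0.1]
opening: 0.0854
grasp_force: 0.0
time: 31.35
ee_pos: [0.4957, -0.1913, 0.3395]
tcp_rot: [-179.6, -0.0, -172.2]
wrist_force: [-0.3, -0.5, -0.3]
opening: 0.0853
grasp_force: 0.0
[-20.88789967   6.31474637  23.90798394 107.38800045  -0.39292831
 -28.71614662] [ 0.49574854 -0.19127997  0.33948318] [-1.79556788e+02 -8.79305552e-03 -1.72172491e+02] [ -0.4  -0.3 -82.2]
```

```bash
python3 -m inch '[[[100,0,0,0,0,0,-10.3],[100,0,0,0,0,0,-10.3],[100,0,0,0,0,0,-10.3],[100,0,0,0,0,0,-10.3],[100,0,0,0,0,0,-10.3],[100,0,0,0,0,0,-10.3],[100,0,0,0,0,0,-10.3],[100,0,0,0,0,0,-10.3]]]' >/dev/null && python3 -m inch '[[[100,-50,5,0,0,0,0],[100,-50,5,0,0,0,0],[100,-50,5,0,0,0,0],[100,-50,5,0,0,0,0],[100,-50,5,0,0,0,0],[100,-50,5,0,0,0,0],[100,-50,5,0,0,0,0],[100,-50,4,0,0,0,0]]]' && python3 -m inch '[[[100,-50,0,20,0,0,0],[100,-50,0,30,0,0,0],[100,-40,0,30,0,0,0],[100,0,0,0,0,0,0]]]'
python3 - <<'E'
from h import *
np.set_printoptions(precision=3,suppress=True)
s=bot.get_obs();print(s['q'],s['ee_pos'],s['tcp_rot'],rot([180,0,-90]))
c=viewer.camera("wrist");save(c,"n1.png")
cs=viewer.camera("side")
for n,k in [("wrist",c),("side",cs)]:
  for th,z in [("nut_mid",.111),("castle_nut",.111),("hub",0)]:
    for m in finder.mark_of(n,th)[:1]: print(n,th,m["conf"],m["position"],atz(k,m["position"],z))
for o in finder.outline_of("wrist","castle_nut")[:1]:
    x,y,w,h=map(int,o["extent"]);print(o["conf"],o["extent"])
    im=c["pixels"][:,:,::-1][max(0,y-45):y+45,max(0,x-60):x+60]
    print("crop origin",max(0,x-60),max(0,y-45));cv2.imwrite("pics/n1c.png",cv2.resize(im,None,fx=6,fy=6,interpolation=2))
E
```

```text
time: 33.35
ee_pos: [0.4542, 0.2102, 0.3367]
tcp_rot: [-179.9, -0.5, -90.0]
wrist_force: [1.1, -0.0, 0.9]
opening: 0.0851
grasp_force: 0.0
time: 33.85
ee_pos: [0.4529, 0.3496, 0.2518]
tcp_rot: [179.9, -0.7, -89.8]
wrist_force: [0.1, -0.1, 0.3]
opening: 0.085
grasp_force: 0.0
[ 37.891   9.179  17.     98.349  -0.46  -52.305] [0.453 0.35  0.252] [179.864  -0.686 -89.801] [ 0.1 -0.7  0.2]
wrist nut_mid 0.58 [256.2, 179.1] [0.45  0.351 0.111]Traceback (most recent call last):
  File "<stdin>", line 8, in <module>
ValueError: it knows: bench_vice, dust_cap, dust_cap_mid, electrical_tape, hub, nut_mid, parts_tray, pliers, screwdriver, tray_floor, wheel_nut_1_mid, wheel_nut_2_mid, wheel_nut_3_mid, wheel_nut_4_mid
```

```bash
python3 - <<'E'
from h import *
np.set_printoptions(precision=3,suppress=True)
c=viewer.camera("wrist")
for th,z in [("nut_mid",.111),("hub",0)]:
    for m in finder.mark_of("wrist",th)[:1]: print(th,m["conf"],m["position"],atz(c,m["position"],z))
im=c["pixels"][:,:,::-1].copy()
# rectify: orthographic-ish map of plane z=.1235 round the nut, world x up, y left, 0.1mm*... 
n=600;S=80e-3/n;cx,cy=.453,.352
mp=np.zeros((n,n,2),np.float32)
f=192/np.tan(np.radians(c["vfov"])/2)
v,u=np.mgrid[0:n,0:n];X=np.stack([cx+(n/2-v)*S,cy+(n/2-u)*S,np.full((n,n),.1235)],-1)
Xc=X@np.array(c["R"]).T+np.array(c["t"]);q=Xc[...,:2]/Xc[...,2:];q=q*(1+c["k1"]*(q**2).sum(-1,keepdims=True))
mp=(q*f+[c["cx"],c["cy"]]).astype(np.float32)
cv2.imwrite("pics/n1c.png",cv2.remap(im,mp[...,0],mp[...,1],cv2.INTER_CUBIC))
E
```

```text
nut_mid 0.84 [258.7, 179.5] [0.449 0.351 0.111]
```

View pics/n1c.png

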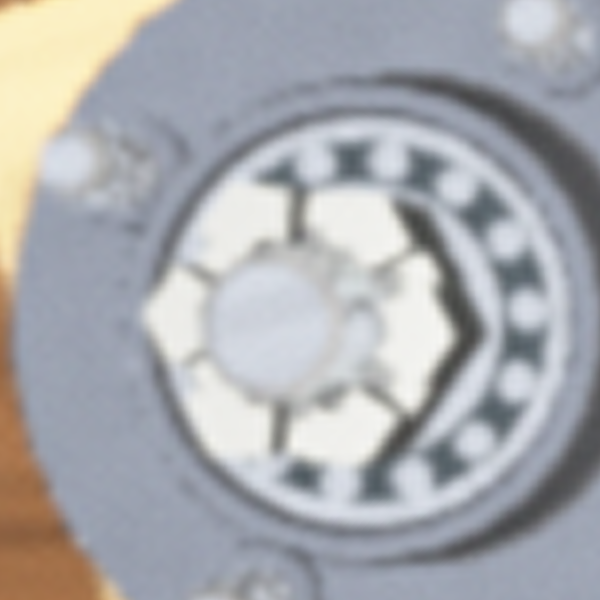

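The rectified top view shows the nut centre at (300,328), which is about (0.4495, 0.3515). Two flats face ±x, turned about 3.5° clockwise, so I'll align to that, descend and grip.

```bash
python3 -m inch '[[[80,-1.5,3.5,30,0,-0.7,3.5],[80,0,0,40,0,0,0],[80,0,0,40,0,0,0],[80,0,0,25,0,0,0],[80,0,0,15,0,0,0],[80,0,0,0,0,0,0]]]'
python3 -c "
from h import *
print(rel([.4495,.3515,.098]),rot([180,0,-93.5]))"
```

```text
time: 34.9
ee_pos: [0.4511, 0.3491, 0.1061]
tcp_rot: [-179.9, 0.2, -93.3]
wrist_force: [-0.7, -0.1, 1.1]
opening: 0.0686
grasp_force: 0.0
[-2.3  1.8  8.1] [-0.1  0.2  0.2]
```

```bash
python3 -m inch '[[[50,-2.3,1.8,6,0,0,0],[50,0,0,0,0,0,0],[50,0,0,0,0,0,0]]]' && python3 -m inch '[[[20,0,0,0,0,0,0],[20,0,0,0,0,0,0],[20,0,0,0,0,0,0],[20,0,0,0,0,0,0]]]' 25
python3 -c "
from h import *
for i in range(3):
    viewer.camera('wrist');s=bot.get_obs();print(s['opening'],s['grasp_force'],s['wrist_force'],s['torque'],s['tcp_rot'],s['ee_pos'],s['q'][5])"
```

```text
time: 35.28
ee_pos: [0.4496, 0.3522, 0.1007]
tcp_rot: [-179.8, 0.3, -93.2]
wrist_force: [-0.2, 0.1, 0.3]
opening: 0.0429
grasp_force: 0.0
time: 35.78
ee_pos: [0.4507, 0.3522, 0.1012]
tcp_rot: [-179.7, 0.3, -93.2]
wrist_force: [5.5, -1.0, 1.5]
opening: 0.0353
grasp_force: 26.5
0.03554230651283971 26.46352183073759 [ 5.41089601 -1.16206279  2.35886157] [-0.09575101 -0.90692917 -0.01220524] [-179.67494662    0.29127234  -93.24297306] [0.45071889 0.3521597  0.10115971] -48.75699690677296
0.03546718747511153 26.4634545519948 [ 4.72332366 -0.56017545  2.54883111] [-0.09072447 -0.88282418  0.01924093] [-179.67801409    0.29028177  -93.24037812] [0.45069191 0.35216856 0.10115415] -48.7578736098158
0.0352714444116351 26.464507626369596 [ 4.6495001  -0.19564445  1.19671429] [-0.10456615 -0.98024833 -0.00502172] [-179.67503784    0.29187461  -93.23868626] [0.45070373 0.35218252 0.10118414] -48.75880665574676
```

Gripped on the flats with an opening of 35.5 mm. I'll centre it, tighten the grip and screw down.

```bash
python3 -m inch '[[[20,0,-1.1,0,0,0,0],[20,0,0,0,0,0,0],[20,0,0,0,0,0,0],[20,0,0,0.05,0,0,10],[20,0,0,0.05,0,0,10],[20,0,0,0.05,0,0,10],[20,0,0,0.05,0,0,10],[20,0,0,0,0,0,0]]]' 60
cat > st.py <<'E'
from h import *
np.set_printoptions(precision=2,suppress=True)
for i in range(2):
    viewer.camera('side');s=bot.get_obs();print(s['opening'].round(4),s['wrist_force'],s['torque'],s['tcp_rot'],s['ee_pos'].round(4),s['q'][5].round(2),s['time'])
E
python3 st.py
```

```text
time: 36.92
ee_pos: [0.4507, 0.3522, 0.1011]
tcp_rot: [180.0, 0.4, -133.4]
wrist_force: [-1.4, 0.3, 6.0]
opening: 0.0346
grasp_force: 61.7Traceback (most recent call last):
  File "st.py", line 4, in <module>
    viewer.camera('side');s=bot.get_obs();print(s['opening'].round(4),s['wrist_force'],s['torque'],s['tcp_rot'],s['ee_pos'].round(4),s['q'][5].round(2),s['time'])
                                                ^^^^^^^^^^^^^^^^^^
AttributeError: 'float' object has no attribute 'round'
```

```bash
sed -i "s/s\['opening'\].round(4)/round(s['opening'],4)/;s/s\['q'\]\[5\].round(2)/round(float(s['q'][5]),2)/" st.py; python3 -m inch '[[[20,0,0,0.05,0,0,10],[20,0,0,0.05,0,0,10],[20,0,0,0.05,0,0,10],[20,0,0,0.05,0,0,10],[20,0,0,0.05,0,0,10],[20,0,0,0.05,0,0,10],[20,0,0,0,0,0,0]]]'; python3 st.py
```

```text
time: 37.85
ee_pos: [0.4505, 0.3524, 0.1007]
tcp_rot: [179.7, 0.1, 166.7]
wrist_force: [-0.6, 1.3, 6.8]
opening: 0.0348
grasp_force: 61.7
0.0346 [-1.51  1.37  6.13] [ 0.01  0.28 -0.12] [179.66   0.13 166.76] [0.45 0.35 0.1 ] 51.21 37.9
0.035 [-1.94  1.74  7.4 ] [-0.05  0.29 -0.14] [179.66   0.13 166.79] [0.45 0.35 0.1 ] 51.18 37.95
```

```bash
for i in 1; do python3 -m inch '[[[20,0,0,0.03,0,0,6],[20,0,0,0.03,0,0,6],[20,0,0,0,0,0,0]]]' >/dev/null; python3 st.py; done; python3 -m inch '[[[20,0,0,0.03,0,0,6],[20,0,0,0,0,0,0]]]' >/dev/null; python3 st.py;  python3 -m inch '[[[20,0,0,0.03,0,0,6],[20,0,0,0,0,0,0]]]' >/dev/null; python3 st.py
```

```text
0.0347 [-1.36  1.82  6.23] [ 0.06  0.31 -0.17] [179.63   0.06 154.79] [0.45 0.35 0.1 ] 63.19 38.375
0.0355 [-1.75  0.57  5.98] [ 0.05  0.29 -0.15] [179.64   0.05 154.8 ] [0.45 0.35 0.1 ] 63.18 38.425
0.0347 [-0.36  1.9   6.33] [ 0.03  0.3  -0.21] [179.63   0.02 148.78] [0.45 0.35 0.1 ] 69.2 38.725
0.035 [-2.43  1.6   5.59] [ 0.08  0.27 -0.07] [179.63   0.02 148.8 ] [0.45 0.35 0.1 ] 69.18 38.775
0.035 [-1.13  2.03  6.25] [ 0.12  0.26 -0.1 ] [179.62  -0.02 142.78] [0.45 0.35 0.1 ] 75.2 39.075
0.0349 [-0.76  2.37  5.89] [ 0.16  0.33 -0.07] [179.63  -0.02 142.8 ] [0.45 0.35 0.1 ] 75.18 39.125
```

```bash
chk(){ python3 - <<'E'
from h import *
s=[(viewer.camera('side'),bot.get_obs())[1] for _ in range(2)]
T=np.mean([x['torque'][2] for x in s]);print(round(T,3),s[-1]['tcp_rot'].round(2),round(s[-1]['q'][5],2),s[-1]['time'],s[-1]['wrist_force'].round(1))
raise SystemExit(int(abs(T)>.32))
E
}
python3 -m inch '[[[20,0,0,0.03,0,0,6],[20,0,0,0,0,0,0]]]' >/dev/null; chk && python3 -m inch '[[[20,0,0,0.03,0,0,6],[20,0,0,0,0,0,0]]]' >/dev/null && chk && python3 -m inch '[[[20,0,0,0.03,0,0,6],[20,0,0,0,0,0,0]]]' >/dev/null && chk && python3 -m inch '[[[20,0,0,0.03,0,0,6],[20,0,0,0,0,0,0]]]' >/dev/null && chk && python3 -m inch '[[[20,0,0,0.03,0,0,6],[20,0,0,0,0,0,0]]]' >/dev/null && chk
```

```text
0.589 [ 1.7963e+02 -9.0000e-02  1.3687e+02] 81.13 39.475 [-1.5  3.8  5.5]
```

```bash
python3 -m inch '[[[20,0,0,0,0,0,1.5],[20,0,0,0,0,0,0]]]' >/dev/null; python3 st.py; python3 -m inch '[[[20,0,0,0,0,0,-1.5],[20,0,0,0,0,0,0]]]' >/dev/null; python3 st.py;python3 -m inch '[[[20,0,0,0,0,0,-3],[20,0,0,0,0,0,0]]]' >/dev/null; python3 st.py
```

```text
0.0346 [-0.84  0.59  4.53] [0.14 0.33 1.94] [179.63  -0.08 135.49] [0.45 0.35 0.1 ] 82.52 39.775
0.0349 [-1.6   2.29  5.6 ] [0.15 0.33 1.89] [179.63  -0.08 135.49] [0.45 0.35 0.1 ] 82.52 39.825
0.0351 [-2.14  1.75  5.75] [0.31 0.5  0.55] [179.63  -0.09 136.88] [0.45 0.35 0.1 ] 81.12 40.125
0.035 [-0.77  1.65  5.45] [0.27 0.44 0.58] [179.63  -0.09 136.88] [0.45 0.35 0.1 ] 81.12 40.175
0.0346 [-1.26  2.94  6.78] [0.31 0.53 0.11] [179.62  -0.07 139.84] [0.45 0.35 0.1 ] 78.15 40.475
0.035 [-2.17  1.8   5.98] [0.36 0.55 0.12] [179.62  -0.07 139.84] [0.45 0.35 0.1 ] 78.16 40.525
```

The stop is confirmed: torque rises about 0.95 N m per degree from a yaw of 137.4°. The quarter turn back is therefore a yaw of -132.6°.

```bash
python3 -m inch '[[[20,0,0,-0.06,0,0,-10],[20,0,0,-0.06,0,0,-10],[20,0,0,-0.06,0,0,-10],[20,0,0,-0.06,0,0,-10],[20,0,0,-0.06,0,0,-10],[20,0,0,-0.06,0,0,-10],[20,0,0,-0.06,0,0,-10],[20,0,0,-0.06,0,0,-10]]]' && python3 -m inch '[[[20,0,0,-0.04,0,0,-7.7],[20,0,0,0,0,0,0],[20,0,0,0,0,0,0]]]'; python3 st.py
python3 - <<'E'
from h import *
c=viewer.camera("side")
for th,z in [("dust_cap",0),("electrical_tape",0)]:
    for m in finder.mark_of("side",th)[:1]: print(th,m["conf"],atz(c,m["position"],z))
E
```

```text
time: 41.52
ee_pos: [0.4504, 0.3521, 0.101]
tcp_rot: [179.9, 0.3, -139.9]
wrist_force: [-1.9, -1.7, 7.3]
opening: 0.0351
grasp_force: 61.2
time: 41.9
ee_pos: [0.4504, 0.352, 0.1011]
tcp_rot: [180.0, 0.3, -132.5]
wrist_force: [-1.7, -0.8, 7.0]
opening: 0.0348
grasp_force: 61.2
0.0347 [-1.49 -1.04  6.31] [-0.4   0.34  0.14] [ 179.97    0.32 -132.49] [0.45 0.35 0.1 ] -9.54 41.95
0.0346 [-1.53 -1.16  6.53] [-0.33  0.49  0.09] [ 179.97    0.32 -132.49] [0.45 0.35 0.1 ] -9.54 42.0
electrical_tape 0.53 [0.56962827 0.13815166 0.        ]
```

```bash
python3 -c "
from workcell import bot
print(bot.job_done())"
```

```text
the job is handed in; nothing more can be done
None
```

The job is handed in at about 42 s: all four nuts are in the tray, and the empty cap stands open end up about 9 cm to the right of where it started, clear of the vice. The castle nut was bottomed and backed off a quarter turn (measured from the torque rise), and the gripper is still holding it; I didn't touch the tools or tape.

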